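# Pack the sampling caddy

### The job

Pack the sampling caddy from the things scattered on the counter: stand the capped sample tube upright in the deep round well, the white dropper bottle upright in the deep square well, the larger red rubber stopper wide end down in the shallow round recess, and lay the petri dish flat and centred on the raised round pad. Put each down gently without dropping it, leave it settled in its place, and leave the look-alikes, the roll of tape and the smaller red stopper, where they are.

Things in the scene. Friction and masses are not known exactly. Their poses are not given: they have to be found in the camera images.
- sample_tube: Sample tube with teal screw cap, translucent teal body, 110 mm tall; body 28 mm diameter up to 92 mm, cap 32 mm diameter above. Stands loose and upright on the counter at the start. Origin: centre of its underside; z up. About 30 g.
- dropper_bottle: White plastic dropper bottle with a thin white nozzle, 113 mm tall; round body 38 mm diameter up to about 74 mm (shoulder), above that the nozzle, at most 20 mm thick. Stands loose and upright on the counter at the start. Origin: centre of its underside; z up. About 50 g.
- dish: Round petri dish with its lid on, clear with a beige filling, 60 mm diameter, 15 mm high (lid rim 60 mm from 6 to 15 mm high, 56 mm below). Stands loose and upright on the counter at the start. Origin: centre of its underside; z up. About 25 g.
- large_stopper: The larger of two red rubber stoppers: slightly tapered, 31 mm diameter at its wide lower end, 28 mm high. Stands loose and upright on the counter at the start. Origin: centre of its underside; z up. About 18 g.
- tape: Look-alike, does not belong in the caddy: roll of white tape, opaque with a brown core, 60 mm diameter, 18 mm high. Stands loose and upright on the counter at the start. Origin: centre of its underside; z up. Leave it where it is.
- small_stopper: Look-alike, does not belong in the caddy: the smaller red rubber stopper, 22 mm diameter, 22 mm high. Stands loose and upright on the counter at the start. Origin: centre of its underside; z up. Leave it where it is.
- tube_seat: Fixed white plastic block 84x84x46 mm, one of four in the quarters (centres 88 mm apart, order varies) of an aluminium caddy tray (190x190 mm, rim 28 mm high). For the sample tube: a deep round well in its top, 44 mm diameter, 38 mm deep (floor 8 mm above its underside). Origin: centre of its underside, 5 mm above the counter; z up, x, y along its sides.
- bottle_seat: Fixed white plastic block 84x84x46 mm, one of four in the quarters (centres 88 mm apart, order varies) of an aluminium caddy tray (190x190 mm, rim 28 mm high). For the dropper bottle: a deep square well in its top, 54x54 mm, 38 mm deep (floor 8 mm above its underside). Origin: centre of its underside, 5 mm above the counter; z up, x, y along its sides.
- stopper_seat: Fixed white plastic block 84x84x46 mm, one of four in the quarters (centres 88 mm apart, order varies) of an aluminium caddy tray (190x190 mm, rim 28 mm high). For the larger stopper: a shallow round recess in its top, 50 mm diameter, 7 mm deep (floor 39 mm above its underside). Origin: centre of its underside, 5 mm above the counter; z up, x, y along its sides.
- dish_seat: Fixed white plastic block 84x84x46 mm, one of four in the quarters (centres 88 mm apart, order varies) of an aluminium caddy tray (190x190 mm, rim 28 mm high). For the petri dish: a flat raised round pad, 72 mm diameter, 10 mm high, without rim (its top is 46 mm above the underside). Origin: centre of its underside, 5 mm above the counter; z up, x, y along its sides.
Things that resemble listed ones, but are neither listed nor needed, are in the scene too. What is shaped like the tape but blue or turquoise is not meant.

How it is judged:
At the end, for the whole second after the job is handed in: Tube in the deep round well (10 mm off centre at most), bottle in the square well (12), larger stopper in the recess (12), dish on the pad (15): each on its floor within 4 mm, upright within 0.1 rad, at rest. Tape and small stopper upright, within 20 mm of their start (horizontal distance between sample_tube and tube_seat below 0.01 m and z of sample_tube in the frame of tube_seat between 0.004 and 0.012 m and angle between each of sample_tube, dropper_bottle, large_stopper, dish, tape, small_stopper's own z axis and vertical below 0.1 rad and linear speed of each of sample_tube, dropper_bottle, large_stopper, dish below 0.02 m/s and horizontal distance between dropper_bottle and bottle_seat below 0.012 m and z of dropper_bottle in the frame of bottle_seat between 0.004 and 0.012 m and horizontal distance between large_stopper and stopper_seat below 0.012 m and z of large_stopper in the frame of stopper_seat between 0.035 and 0.043 m and horizontal distance between dish and dish_seat below 0.015 m and z of dish in the frame of dish_seat between 0.042 and 0.05 m and distance of each of tape, small_stopper from where it was at the start of the episode below 0.02 m); the robot touches nothing.
It fails at once if a look-alike that does not belong (tape roll or small stopper) is shifted by more than 20 mm (distance of any of tape, small_stopper from where it was at the start of the episode above 0.02 m).
It fails at once if one of the four things is dropped or thrown (moves faster than 0.7 m/s, as after a fall of 25 mm, with no finger on it) ((linear speed of sample_tube above 0.7 m/s and contact force between the fingers and sample_tube below 0.05 N) or (linear speed of dropper_bottle above 0.7 m/s and contact force between the fingers and dropper_bottle below 0.05 N) or (linear speed of dish above 0.7 m/s and contact force between the fingers and dish below 0.05 N) or (linear speed of large_stopper above 0.7 m/s and contact force between the fingers and large_stopper below 0.05 N)).
It also fails if it takes over 120 s, if anything falls off the work surface, if the arm or the gripper's body presses on something with over 40 N, if the wrist force passes 120 N, or if a joint passes its speed limit or range.

### The arm

A 6-joint arm with a two-finger parallel gripper is mounted at the origin on a cart in front of the work surface, level with it; the furniture and walls round the work are solid. World frame = base frame: x ahead of the robot, y to its left, z up, the work surface at z = 0. Lengths are in m, angles in rad, forces in N, time in s.
With the tool pointing down it reaches from about 0.35 to 0.775 m from the base axis. Payload 7.3 kg.
Tool frame: the origin (TCP) lies at the centre of the arm's flange, where the gripper is bolted on; the fingertips stand 178 mm ahead of it and the grasp point (between the pads) lies 159 mm ahead of it; z points along the fingers, y is the line along which they close (so a half turn about z gives the same grasp; the last joint's range is limited). The gripper opens to 92 mm and grips with 3 to 60 N. Pads are 19 mm wide; open, the fingers measure 130 mm over their backs; the gripper's body (75 mm by 190 mm) begins 47 mm behind the grasp point.
Start: joints at [0.957, 0.342, 1.524, -0, 1.275, -0.146], TCP at [0.237, 0.469, 0.405] pointing down, gripper open.
Joint ranges: [-2.53, 2.53], [-0.77, 2.02], [0.04, 2.7], [-1, 4.14], [0.28, 2.66], [-3.11, 3.11]. Speed limits (rad/s): [2.57, 2.57, 3.14, 3.14, 3.14, 3.14].

### API

Orientations are given as [roll, pitch, yaw] about the fixed x, y, z axes, in that order (R = Rz(yaw) Ry(pitch) Rx(roll)).
In Python, from cell import telemetry, vision, ticket gives the robot as it stands.
- The arm moves only by the shell command python3 -m crank 'ROWS' [FORCE]. ROWS is JSON, a list of rows, each a list of 5 numbers: the gripper command: -1 is shut, 1 is fully open, values between are in proportion, then the shift along the tool's x, y, z in mm, then the turn about the tool's z in rad. In form: [[fingers, dx, dy, dz, roll], ...]. A call has 1 to 12 rows; each row is the pose to reach, as a shift and turn from the pose commanded when the call began, along the tool's axes at that moment; what a row does not reach only later rows make up. A row lasts 1/12 s, in which the tool goes at most 41.7 mm and 7.16 degrees, less where a joint would pass 70% of its speed; a pose out of reach is approached as far as the arm can. A call with a gripper value outside its range is refused whole. The fingers move at their own pace and stop on an object; FORCE is the grip in N (left out, the last holds). Time passes only in rows, so rows that repeat a pose let the fingers close. It gives the time, the measured TCP pose, the force, the opening and the grip force at its end, in the units of the state.
- telemetry.observe(): the state, without advancing time (a new reading comes with each control period).
- vision.read_camera(name): name is "scene" or "top" or "wrist"; returns (picture, depth): 384x512x3 uint8, red, green, blue; 384x512 float32, m along the optical axis (not along the pixel's ray), 0 where there is no reading.
- vision.get_calibration(name): a dict with "camera_matrix" (3x3 intrinsics, pixels), "rvec" (rotation vector, rad) and "tvec" (3), from world to camera coordinates, as OpenCV has them. Camera axes: x right, y down, z forward; pixel columns grow to the right and rows downward; lengths in m; the calibration is good to about 2 mm. A picture is of the moment at which its call begins: read the wrist's pose just before it. get_calibration takes no time and is no camera call; for the wrist camera it gives the pose at the moment of the call.
- ticket.hand_in(): hands the job in; it is judged then, once.
The state is a dict: "time": time; "qpos": joint angles; "qvel": joint speeds; "joint_efforts": joint torques, N m; "tool_pos": TCP position; "tool_rot": TCP orientation; "contact_force": force on the tool from outside, world axes, zero at the start; "torque": the same for the moment, N m; "opening": finger opening in m; "grip_force": force on a finger pad.
Only numpy, scipy, OpenCV 4.12 (cv2) and the standard library are available. Lean on these libraries where they do the work, as an engineer would, in place of code of your own. Each camera call takes 0.05 s, during which the arm holds its last target. There are 200 camera calls.

## Working session

There is one attempt and no reset: what is moved stays moved. The work goes in short steps, Python scripts to look and compute and a shell command to move; the robot and the scene stay as the last step left them, time stands still between calls to the robot, and variables do not carry over. Pictures are saved under pics/ and viewed, at most 17 in all, crops included, and the job is handed in when it is done.

```bash
mkdir -p pics; ls
cat > h.py <<'E'
import numpy as np, cv2
from cell import telemetry, vision
def snap(n,f):
    c=vision.get_calibration(n); p,d=vision.read_camera(n)
    cv2.imwrite(f'pics/{f}.png',p[:,:,::-1]); np.savez(f'{f}.npz',p=p,d=d,K=c['camera_matrix'],r=np.array(c['rvec']),t=np.array(c['tvec']))
def pix(f,u,v,z=None):
    "world point of pixel; by depth, or by ray at height z"
    s=np.load(f'{f}.npz');R=cv2.Rodrigues(s['r'])[0];t=s['t'].ravel();K=s['K']
    ray=np.linalg.inv(K)@[u,v,1]
    C=-R.T@t; w=R.T@ray
    if z is None:
        D=s['d'][int(v)-1:int(v)+2,int(u)-1:int(u)+2]; D=np.median(D[D>0]) if (D>0).any() else np.nan
        return C+w*D
    return C+w*(z-C[2])/w[2]
E
python3 - <<'E'
from h import *
snap('top','top0');snap('scene','scene0')
o=telemetry.observe();print({k:np.round(v,3) for k,v in o.items()})
for n in('top','scene'):
    s=np.load(n+'0.npz');R=cv2.Rodrigues(s['r'])[0];print(n,-R.T@s['t'].ravel(),R[2],s['K'][0,0])
E
```

```text
pics
{'time': np.float64(0.1), 'qpos': array([ 0.957,  0.343,  1.525,  0.   ,  1.275, -0.146]), 'qvel': array([-0.002, -0.002, -0.003,  0.   ,  0.001, -0.   ]), 'joint_efforts': array([ 1.0000e-03, -4.3200e+01, -2.4469e+01,  7.2000e-02,  5.3000e-02,
       -0.0000e+00]), 'tool_pos': array([0.237, 0.469, 0.404]), 'tool_rot': array([-3.14 , -0.   ,  2.674]), 'contact_force': array([ 0.035,  0.539, -0.88 ]), 'torque': array([ 0.014, -0.033, -0.025]), 'grip_force': np.float64(0.0), 'opening': np.float64(0.092)}
top [0.38426435 0.06434409 1.05884775] [ 0.10530237  0.00132484 -0.99443937] 386.06257440630117
scene [ 0.06459186 -0.78817682  0.93896077] [ 0.30675308  0.6656859  -0.68026821] 402.7293292645707
```

View pics/top0.png

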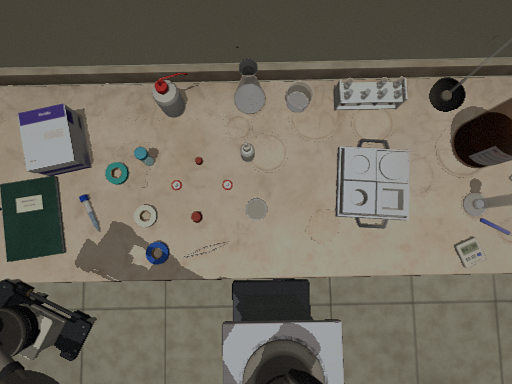

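View pics/scene0.png

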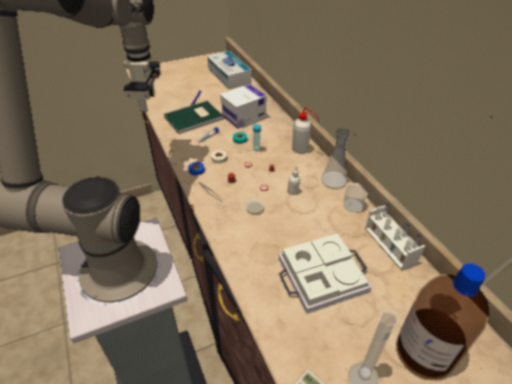

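The top view (x is up, y is left) shows the tube at about (141,154), the bottle at (247,152), the dish at (257,208), red stoppers at (196,216) and (199,160), the tape at (146,215), and the caddy spanning about (338–410, 147–219). I'll enlarge these next.

Run:
```python
from h import *
p=cv2.imread('pics/top0.png')
def z(a,w,h,k): 
    x,y=a; return cv2.resize(p[y:y+h,x:x+w],None,fx=k,fy=k,interpolation=cv2.INTER_CUBIC)
cv2.imwrite('pics/c1.png',z((125,140),150,90,5.3))
cv2.imwrite('pics/c2.png',z((330,140),90,80,7))
for n,u,v in [('tube',140,153),('bottle',247,151),('dish',257,208),('stopA',196,216),('stopB',199,160),('tape',146,209)]:
    print(n,pix('top0',u,v).round(3))
for u,v in [(360,163),(390,163),(357,197),(393,199),(375,180),(344,152),(404,152),(344,212),(404,212)]: print(u,v,pix('top0',u,v).round(3))
```

```text
tube [0.592 0.349 0.111]
bottle [0.599 0.082 0.08 ]
dish [0.455 0.059 0.017]
stopA [0.436 0.223 0.027]
stopB [0.589 0.214 0.023]
tape [0.458 0.359 0.017]
360 163 [ 0.568 -0.218  0.044]
390 163 [ 0.565 -0.294  0.052]
357 197 [ 0.48  -0.213  0.013]
393 199 [ 0.473 -0.311  0.014]
375 180 [ 0.522 -0.255  0.045]
344 152 [ 0.598 -0.176  0.047]
404 152 [ 0.596 -0.337  0.041]
344 212 [ 0.438 -0.168  0.048]
404 212 [ 0.435 -0.324  0.051]
```

View pics/c1.png

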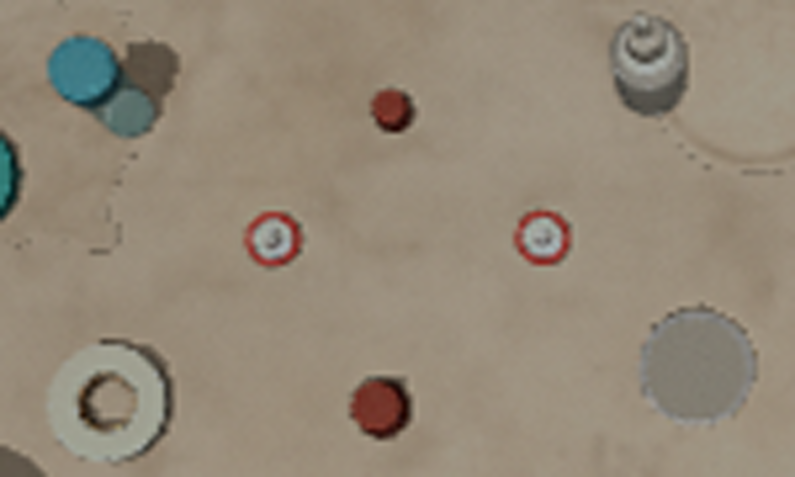

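View pics/c2.png

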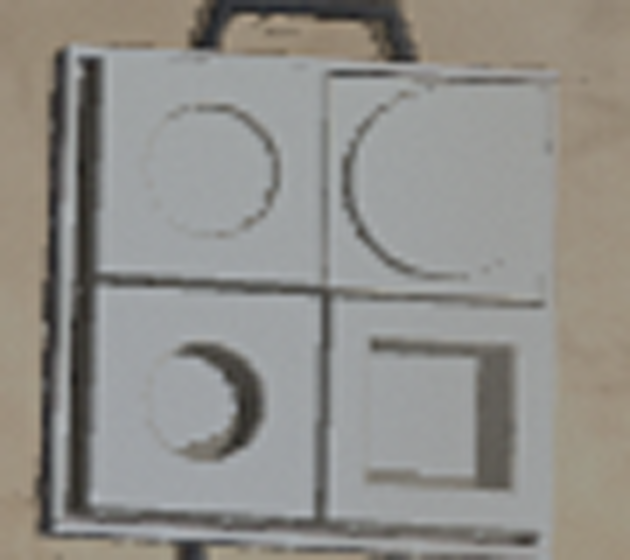

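The crops show the large stopper at c1 (380,406), the small stopper at (392,110), the dish at (698,367), the bottle at (648,65), the tube cap at (84,70) and the tape at (110,400). In the caddy crop c2, the stopper recess is at (213,171), the dish pad at (439,180), the tube well at (205,402) and the square well at (441,414). All four rims should be at z = 0.051.

Run:
```python
from h import *
for n,x,y,z in [('tube',84,70,.11),('bottle nozzle tip',643,22,.113),('shoulder',648,55,.074),('dish',698,367,.015),('large',380,406,.028),('small',392,110,.022),('tape',110,400,.018)]:
    print(n,pix('top0',125+(x+.5)/5.3-.5,140+(y+.5)/5.3-.5,z).round(4))
W=[]
for n,x,y in [('stop',213,171),('dish',439,180),('tube',205,402),('bottle',441,414)]:
    w=pix('top0',330+(x+.5)/7-.5,140+(y+.5)/7-.5,.051);W.append(w);print(n,w.round(4))
W=np.array(W)
print([np.linalg.norm(W[a]-W[b]).round(4) for a,b in((0,1),(2,3),(0,2),(1,3))],W.mean(0))
c=vision.get_calibration('wrist');R=cv2.Rodrigues(np.array(c['rvec']))[0];print(-R.T@np.array(c['tvec']).ravel(),R[2],c['camera_matrix'][0])
```

```text
tube [0.593  0.3483 0.11  ]
bottle nozzle tip [0.6101 0.084  0.113 ]
shoulder [0.6029 0.0826 0.074 ]
dish [0.4533 0.0609 0.015 ]
large [0.4358 0.2215 0.028 ]
small [0.5883 0.2158 0.022 ]
tape [0.4421 0.3605 0.018 ]
stop [ 0.5643 -0.2154  0.051 ]
dish [ 0.5591 -0.3005  0.051 ]
tube [ 0.4767 -0.2082  0.051 ]
bottle [ 0.4705 -0.2962  0.051 ]
[np.float64(0.0852), np.float64(0.0882), np.float64(0.0878), np.float64(0.0887)] [ 0.51765538 -0.25510332  0.051     ]
[0.16400269 0.50468682 0.38324254] [ 0.27422622 -0.14058925 -0.95133309] [318.64034974   0.         256.87562827]
```

```bash
python3 -m crank '[[1,-40,-8,0,-0.12],[1,-80,-16,0,-0.24],[1,-120,-24,0,-0.36],[1,-160,-30,0,-0.48],[1,-200,-36,0,-0.6],[1,-240,-44,0,-0.72],[1,-280,-52,0,-0.84],[1,-310,-57,0,-0.96],[1,-325,-59,0,-1.08],[1,-325,-59,0,-1.1026],[1,-325,-59,0,-1.1026],[1,-325,-59,0,-1.1026]]' 
python3 -c "
from h import *
o=telemetry.observe();print(o['tool_pos'],o['tool_rot'],o['time'])"
```

```text
time: 1.1
tool_pos: [0.5001, 0.2693, 0.4042]
tool_rot: [3.141, -0.001, -2.51]
contact_force: [-0.6, 0.5, -0.4]
opening: 0.0918
grip_force: 0.0
[0.5001133  0.26927197 0.40420264] [ 3.14092874e+00 -1.13536729e-03 -2.50978521e+00] 1.1
```

```bash
python3 -m crank '[[1,0,0,0,0.12],[1,0,0,0,0.24],[1,0,0,0,0.36],[1,0,0,0,0.48],[1,0,0,0,0.6],[1,0,0,0,0.72],[1,0,0,0,0.84],[1,0,0,0,0.96],[1,0,0,0,1.08],[1,0,0,0,1.2],[1,0,0,0,1.32],[1,0,0,0,1.44]]' >/dev/null; python3 -m crank '[[1,0,0,0,0.12],[1,0,0,0,0.24],[1,0,0,0,0.36],[1,0,0,0,0.48],[1,0,0,0,0.6],[1,0,0,0,0.7674],[1,0,0,0,0.7674],[1,0,0,0,0.7674]]' 
python3 -c "
from h import *
snap('wrist','w1')
o=telemetry.observe();print(o['tool_pos'],o['tool_rot'],o['time'])"
python3 -m crank '[[1,-40,0,0,0],[1,-80,0,0,0],[1,-100,0,0,0],[1,-100,0,0,0],[1,-100,0,0,0]]' 
python3 -c "
from h import *
snap('wrist','w2')
o=telemetry.observe();print(o['tool_pos'],o['tool_rot'],o['time'])
a=cv2.imread('pics/w1.png');b=cv2.imread('pics/w2.png')
cv2.imwrite('pics/w12.png',cv2.resize(np.hstack([a]),(800,600)))
cv2.imwrite('pics/w2b.png',cv2.resize(np.hstack([b]),(800,600)))"
```

```text
time: 2.77
tool_pos: [0.4992, 0.2703, 0.4048]
tool_rot: [-3.141, -0.0, 1.567]
contact_force: [0.2, 0.6, -0.1]
opening: 0.0918
grip_force: 0.0
[0.49933966 0.27022964 0.40479923] [-3.14137091e+00 -9.97613813e-05  1.57013706e+00] 2.8167
time: 3.23
tool_pos: [0.4998, 0.1691, 0.405]
tool_rot: [3.141, -0.0, 1.568]
contact_force: [0.1, 0.9, -1.1]
opening: 0.0916
grip_force: 0.0
[0.49984906 0.16983167 0.40494272] [ 3.14122907e+00 -6.93445422e-04  1.56906527e+00] 3.2833
```

View pics/w12.png

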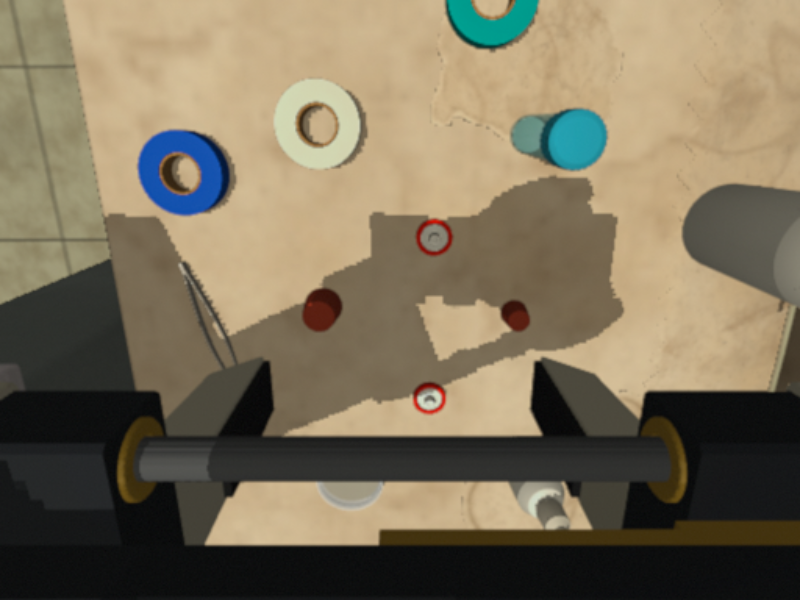

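View pics/w2b.png

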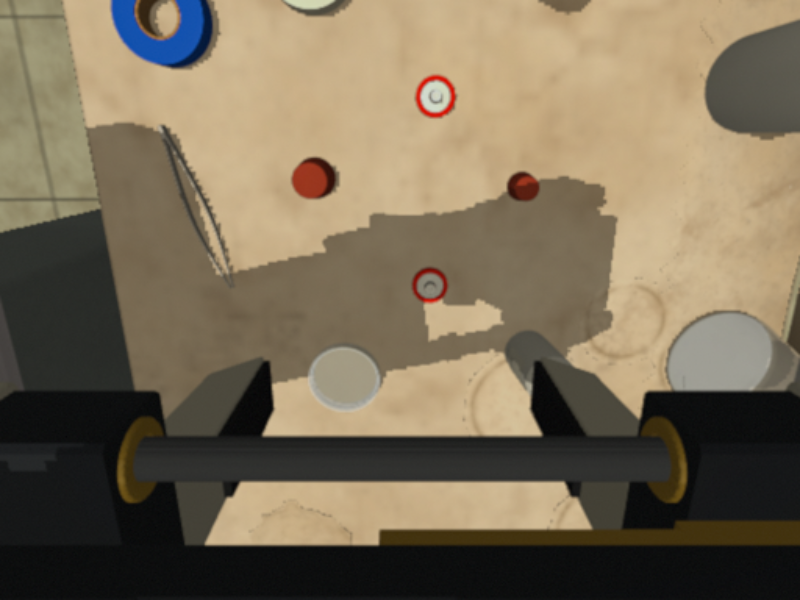

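In w1 (800x600) the tube cap top is at (579,137), the large stopper top at about (319,312) and the tape at (318,123). In w2 the large stopper top is at (312,178) and the dish top at (345,376). I'll triangulate these against the top view to check heights.

```bash
cat >> h.py <<'E'
def tri(*obs):
    "least-squares ray intersection: obs=(f,u,v)"
    A=np.zeros((3,3));b=np.zeros(3)
    for f,u,v in obs:
        C=pix(f,u,v,0.0);D=pix(f,u,v,0.1);d=(D-C)/np.linalg.norm(D-C);M=np.eye(3)-np.outer(d,d);A+=M;b+=M@C
    return np.linalg.solve(A,b)
E
python3 - <<'E'
from h import *
T=lambda x,y:('top0',125+(x+.5)/5.3-.5,140+(y+.5)/5.3-.5)
w=lambda f,x,y:(f,(x+.5)/1.5625-.5,(y+.5)/1.5625-.5)
for n,z,*o in [('tube',.11,T(84,70),w('w1',579,137)),('large',.028,T(380,406),w('w1',319,312),w('w2',312,178)),('dish',.015,T(698,367),w('w2',345,376)),('tape',.018,T(110,400),w('w1',318,123))]:
    print(n,tri(*o).round(4),[pix(*q,z).round(4)[:2] for q in o])
E
```

```text
tube [0.596  0.3512 0.1023] [array([0.593 , 0.3483]), array([0.5947, 0.3517])]
large [0.4371 0.2229 0.0179] [array([0.4358, 0.2215]), array([0.4386, 0.226 ]), array([0.4399, 0.2239])]
dish [0.4541 0.0608 0.0078] [array([0.4533, 0.0609]), array([0.4554, 0.0643])]
tape [0.4427 0.3619 0.0124] [array([0.4421, 0.3605]), array([0.4439, 0.3615])]
```

```bash
python3 -m crank '[[1,-40,-15,0,0],[1,-80,-30,0,0],[1,-107,-45,30,0],[1,-107,-45,70,0],[1,-107,-45,110,0],[1,-107,-45,140,0],[1,-107,-45,140,0],[1,-107,-45,140,0]]' 
python3 -c "
from h import *
snap('wrist','w3')
o=telemetry.observe();print(o['tool_pos'],o['tool_rot'],o['time'])"
```

```text
time: 3.95
tool_pos: [0.4549, 0.0635, 0.2642]
tool_rot: [-3.139, -0.0, 1.571]
contact_force: [0.1, 0.9, 0.7]
opening: 0.0916
grip_force: 0.0
[0.45554959 0.06339733 0.26564188] [ 3.14073056e+00 -2.44245707e-04  1.57057231e+00] 4.0
```

View pics/w3.png

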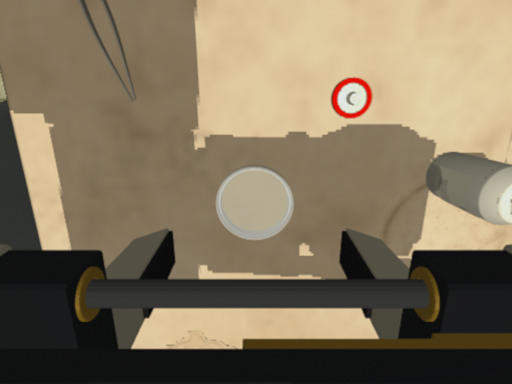

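The dish is at (255,202), midway between the fingers. I'll check its position from this closer view.

```bash
python3 -c "
from h import *
print(pix('w3',255,202,.015),tri(('w3',255,202),('w2',220.6,240.5)),tri(('w3',255,202),('top0',256.3,208.9)),pix('w3',255,202))"
```

```text
[0.45486252 0.06228422 0.015     ] [0.45446712 0.05913283 0.00554277] [0.45411608 0.06077179 0.01040766] [0.4548535  0.0618912  0.01392264]
```

```bash
python3 -m crank '[[1,-1,0,40,0],[1,-1,0,70,0],[1,-1,0,83,0],[1,-1,0,83,0],[1,-1,0,83,0],[-1,-1,0,83,0],[-1,-1,0,83,0],[-1,-1,0,83,0],[-1,-1,0,83,0],[-1,-1,0,83,0],[-1,-1,0,83,0],[-1,-1,0,83,0]]' 12; python3 -m crank '[[-1,0,0,0,0],[-1,0,0,0,0],[-1,0,0,0,0],[-1,0,0,0,0]]'
```

```text
time: 5.0
tool_pos: [0.4549, 0.0615, 0.1821]
tool_rot: [3.141, -0.0, 1.569]
contact_force: [-1.4, -0.0, 6.5]
opening: 0.0585
grip_force: 12.0
time: 5.33
tool_pos: [0.4549, 0.0615, 0.1821]
tool_rot: [3.141, -0.0, 1.569]
contact_force: [-0.9, 0.4, 5.0]
opening: 0.0589
grip_force: 12.0
```

```bash
python3 -m crank '[[-1,0,0,-20,0],[-1,0,0,-60,0],[-1,0,0,-100,0],[-1,0,0,-140,0],[-1,0,0,-180,0],[-1,-30,10,-200,0],[-1,-70,22,-200,0],[-1,-110,34,-200,0],[-1,-150,45,-200,0],[-1,-190,56,-200,0],[-1,-230,67,-200,0],[-1,-265,78,-200,0]]' >/dev/null; python3 -m crank '[[-1,-40,5,0,0],[-1,-70,10,0,0],[-1,-97,10,0,0],[-1,-97,10,0,0],[-1,-97,10,0,0],[-1,-97,10,0,0]]'
python3 -c "
from h import *
snap('wrist','w4')
o=telemetry.observe();print(o['tool_pos'],o['tool_rot'],o['time'])
cv2.imwrite('pics/w4b.png',cv2.resize(cv2.imread('pics/w4.png'),(800,600)))"
```

```text
time: 6.83
tool_pos: [0.542, -0.3002, 0.3812]
tool_rot: [-3.141, -0.001, 1.569]
contact_force: [-0.1, 0.3, -0.9]
opening: 0.0584
grip_force: 12.0
[ 0.5421616  -0.29973396  0.38146849] [-3.14103718e+00 -9.41987611e-04  1.56968140e+00] 6.8833
```

View pics/w4b.png

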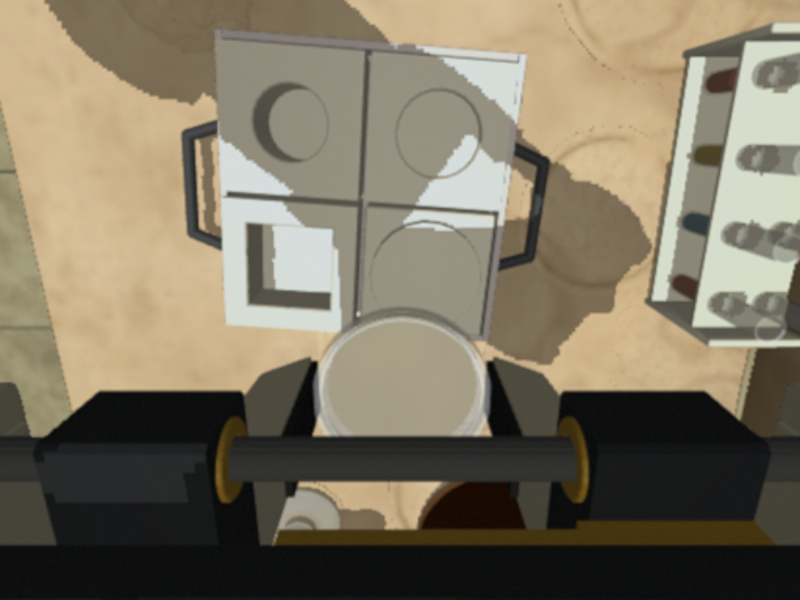

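The dish is held level. The tube well is at (290,121), the stopper recess at (438,133), the square well at about (291,266) and the pad at about (427,276).

Run:
```python
from h import *
w=lambda f,x,y:(f,(x+.5)/1.5625-.5,(y+.5)/1.5625-.5)
T=lambda x,y:('top0',330+(x+.5)/7-.5,140+(y+.5)/7-.5)
W=[];Z=[]
for n,a,b in [('stop',(438,133),(213,171)),('dish',(427,276),(439,180)),('tube',(290,121),(205,402)),('bottle',(291,266),(441,414))]:
    q=w('w4',*a); W.append(pix(*q,.051)); print(n,W[-1].round(4),tri(q,T(*b)).round(4))
W=np.array(W);print([np.linalg.norm(W[a]-W[b]).round(4) for a,b in((0,1),(2,3),(0,2),(1,3))],W.mean(0))
top=np.array([[.5643,-.2154],[.5591,-.3005],[.4767,-.2082],[.4705,-.2962]])
M=np.array([[1,1],[1,-1],[-1,1],[-1,-1]])*.044
for P in (W[:,:2],top,(W[:,:2]+top)/2):
    c=P.mean(0);H=M.T@(P-c);a=np.arctan2(H[0,1]-H[1,0],H[0,0]+H[1,1]);R=np.array([[np.cos(a),-np.sin(a)],[np.sin(a),np.cos(a)]])
    print(a.round(3),(c+M@R.T).round(4).tolist())
```

```text
stop [ 0.5657 -0.216   0.051 ] [ 0.5654 -0.2162  0.0477]
dish [ 0.5603 -0.3034  0.051 ] [ 0.5617 -0.3075  0.0336]
tube [ 0.4789 -0.209   0.051 ] [ 0.4775 -0.2092  0.0461]
bottle [ 0.4732 -0.2965  0.051 ] [ 0.4713 -0.2989  0.0428]
[np.float64(0.0876), np.float64(0.0877), np.float64(0.0871), np.float64(0.0874)] [ 0.51955306 -0.25624375  0.051     ]
-0.071 [[0.5666, -0.2155], [0.5603, -0.3033], [0.4788, -0.2092], [0.4725, -0.297]]
-0.065 [[0.5644, -0.214], [0.5587, -0.3019], [0.4766, -0.2083], [0.4709, -0.2961]]
-0.068 [[0.5655, -0.2148], [0.5595, -0.3026], [0.4777, -0.2088], [0.4717, -0.2966]]
```

```bash
python3 -m crank '[[-1,-3,18,10,0],[-1,-3,18,40,0],[-1,-3,18,80,0],[-1,-3,18,115,0],[-1,-3,18,130,0],[-1,-3,18,138,0],[-1,-3,18,142,0],[-1,-3,18,145,0],[-1,-3,18,147,0],[-1,-3,18,148,0],[-1,-3,18,148,0],[-1,-3,18,148,0]]'; python3 -m crank '[[-1,0,0,1,0],[-1,0,0,1,0]]'
```

```text
time: 7.88
tool_pos: [0.5603, -0.3038, 0.2346]
tool_rot: [3.14, 0.001, 1.569]
contact_force: [0.8, -0.1, -0.3]
opening: 0.0583
grip_force: 12.0
time: 8.05
tool_pos: [0.5603, -0.3038, 0.2332]
tool_rot: [3.141, 0.001, 1.569]
contact_force: [-0.6, 0.1, 1.1]
opening: 0.0584
grip_force: 12.0
```

```bash
python3 -m crank '[[0.3,0,0,0,0],[0.35,0,0,0,0],[0.4,0,0,0,0],[0.5,0,0,0,0],[0.6,0,0,0,0],[0.6,0,0,0,0],[0.6,0,0,-10,0],[0.6,0,0,-40,0],[0.6,0,0,-80,0],[0.6,0,0,-120,0],[0.6,0,0,-150,0],[0.6,0,0,-150,0]]'; python3 -c "
from h import *
snap('wrist','w5')
o=telemetry.observe();print(o['tool_pos'],o['tool_rot'],o['time'])"
```

```text
time: 9.05
tool_pos: [0.5608, -0.304, 0.3917]
tool_rot: [3.13, 0.008, 1.569]
contact_force: [0.3, -0.4, -0.1]
opening: 0.0731
grip_force: 0.0
[ 0.56041981 -0.30380344  0.38790309] [3.13409687 0.00513382 1.5690751 ] 9.1
```

View pics/w5.png

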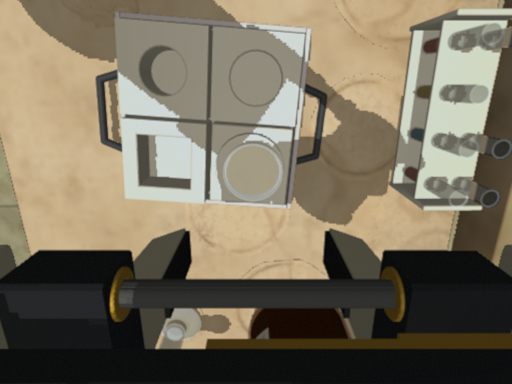

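The dish sits centred on the pad at (253,171). The large stopper is next.

```bash
python3 -m crank '[[1,20,-5,0,0],[1,60,-14,0,0],[1,100,-23,0,0],[1,141,-32,0,0],[1,182,-42,0,0],[1,223,-52,0,0],[1,264,-61,0,0],[1,305,-71,0,0],[1,346,-80,0,0],[1,387,-90,0,0],[1,428,-99,0,0],[1,460,-107,0,0]]' >/dev/null; python3 -m crank '[[1,40,-8,0,0],[1,67,-14,30,0],[1,67,-14,70,0],[1,67,-14,110,0],[1,67,-14,140,0],[1,67,-14,140,0],[1,67,-14,140,0]]'; python3 -c "
from h import *
snap('wrist','w6')
o=telemetry.observe();print(o['tool_pos'],o['tool_rot'],o['time'])
p=cv2.imread('pics/w6.png').astype(int);m=((p[:,:,2]>2.2*p[:,:,1])&(p[:,:,2]>50)).astype(np.uint8)
n,l,s,c=cv2.connectedComponentsWithStats(m)
for i in range(1,n):
  if s[i,4]>200: print(s[i],c[i],pix('w6',*c[i],.014),pix('w6',*c[i]))
"
```

```text
time: 10.68
tool_pos: [0.4396, 0.2233, 0.2415]
tool_rot: [-3.137, 0.001, 1.569]
contact_force: [0.6, -0.7, 0.7]
opening: 0.0919
grip_force: 0.0
[0.44038621 0.22352586 0.24323491] [-3.14113110e+00  6.34793960e-05  1.56879776e+00] 10.7333
[363 108  44  42 614] [383.73615635 127.66286645] [0.52203527 0.28015066 0.014     ] [0.52315956 0.27979769 0.01111357]
[ 234  187   39   49 1564] [252.43478261 210.83248082] [0.43759165 0.22309557 0.014     ] [0.43784866 0.22840092 0.02731323]
[449 202  43  34 993] [469.918429   218.49244713] [0.58986898 0.21710753 0.014     ] [0.58508049 0.21995893 0.02067007]
```

```bash
python3 -m crank '[[1,0,-2,35,0],[1,0,-2,50,0],[1,0,-2,55,0],[1,0,-2,55,0],[-1,0,-2,55,0],[-1,0,-2,55,0],[-1,0,-2,55,0],[-1,0,-2,55,0],[-1,0,-2,55,0],[-1,0,-2,55,0],[-1,0,-2,55,0],[-1,0,-2,55,0]]' 12; python3 -m crank '[[-1,0,0,0,0],[-1,0,0,0,0],[-1,0,0,0,0],[-1,0,0,0,0]]'
```

```text
time: 11.73
tool_pos: [0.4381, 0.2235, 0.1878]
tool_rot: [3.142, -0.0, 1.569]
contact_force: [-0.1, -0.4, -0.0]
opening: 0.043
grip_force: 0.0
time: 12.07
tool_pos: [0.4381, 0.2235, 0.1877]
tool_rot: [-3.142, -0.0, 1.569]
contact_force: [-0.2, -0.8, -1.0]
opening: 0.0272
grip_force: 11.9
```

```bash
python3 -m crank '[[-1,0,0,-20,0],[-1,0,0,-60,0],[-1,0,0,-100,0],[-1,0,0,-140,0],[-1,-20,5,-170,0],[-1,-60,15,-190,0],[-1,-100,25,-190,0],[-1,-140,35,-190,0],[-1,-180,46,-190,0],[-1,-220,57,-190,0],[-1,-260,68,-190,0],[-1,-300,80,-190,0]]' >/dev/null; python3 -m crank '[[-1,-40,12,0,0],[-1,-80,26,0,0],[-1,-115,40,0,0],[-1,-139,48,0,0],[-1,-139,48,30,0],[-1,-139,48,65,0],[-1,-139,48,95,0],[-1,-139,48,110,0],[-1,-139,48,120,0],[-1,-139,48,120,0],[-1,-139,48,120,0]]'
```

```text
time: 13.98
tool_pos: [0.5649, -0.2134, 0.2581]
tool_rot: [3.141, 0.0, 1.569]
contact_force: [-0.6, -0.1, 0.5]
opening: 0.0273
grip_force: 11.9
```

```bash
python3 -m crank '[[-1,-1,1,10,0],[-1,-1,1,17,0],[-1,-1,1,21,0],[-1,-1,1,24,0],[-1,-1,1,25.5,0],[-1,-1,1,26.5,0],[-1,-1,1,26.5,0],[-1,-1,1,26.5,0]]'; python3 -m crank '[[-0.3,0,0,0,0],[-0.2,0,0,0,0],[-0.1,0,0,0,0],[0,0,0,0,0],[0.1,0,0,0,0],[0.1,0,0,0,0],[0.1,0,0,-10,0],[0.1,0,0,-40,0],[0.1,0,0,-80,0],[0.1,0,0,-120,0],[0.1,0,0,-150,0],[0.1,0,0,-150,0]]'
```

```text
time: 14.65
tool_pos: [0.5657, -0.2144, 0.2316]
tool_rot: [3.141, 0.0, 1.569]
contact_force: [-1.5, 0.8, 1.9]
opening: 0.027
grip_force: 12.1
time: 15.65
tool_pos: [0.5664, -0.2147, 0.3897]
tool_rot: [3.129, 0.006, 1.569]
contact_force: [0.8, -1.1, 0.2]
opening: 0.0507
grip_force: 0.0
```

```bash
python3 -c "
from h import *
for x,y in [(163,86),(160,95),(165,103),(172,112),(176,116),(180,74),(186,86),(152,86)]: print(x,y,pix('top0',x,y).round(3))
for x,y in [(445,120),(442,145),(460,122),(460,178),(500,150)]: print(x,y,pix('w1',x,y).round(3))
s=np.load('top0.npz');K=s['K']
v,u=np.mgrid[60:140,100:300]
P=np.array([pix('top0',a,b) for a,b in zip(u.ravel()[::1],v.ravel())])
m=(P[:,2]>.1)&(P[:,0]<.76)&(P[:,1]>.15);print(P[m][:,:].min(0),P[m].max(0)); q=P[m&(P[:,1]<.39)&(P[:,1]>.31)];print(q.min(0) if len(q) else 0)
q=P[m&(P[:,0]<.71)&(P[:,1]<.32)];print(q.min(0),q.max(0)) if len(q) else 0
"
```

```text
163 86 [0.745 0.281 0.16 ]
160 95 [0.733 0.295 0.132]
165 103 [0.717 0.285 0.118]
172 112 [0.716 0.282 0.051]
176 116 [0.717 0.28  0.012]
180 74 [0.82  0.26  0.054]
186 86 [0.807 0.253 0.003]
152 86 [0.809 0.35  0.002]
445 120 [ 0.725  0.314 -0.001]
442 145 [0.717 0.287 0.015]
460 122 [0.734 0.313 0.014]
460 178 [ 0.756  0.243 -0.   ]
500 150 [0.718 0.298 0.103]
[0.71488551 0.25474263 0.10081243] [0.7599271  0.318715   0.18898873]
[0.72626375 0.31079771 0.10186732]
```

```bash
python3 -m crank '[[0.6,20,2,0,0],[0.6,60,4,0,0],[0.6,101,6,0,0],[0.6,142,8,0,0],[0.6,183,10,0,0],[0.6,224,12,0,0],[0.6,265,14,0,0],[0.6,306,16,0,0],[0.6,347,18,0,0],[0.6,388,20,0,0],[0.6,429,22,0,0],[0.6,470,24,0,0]]' >/dev/null; python3 -m crank '[[0.6,40,2,0,0],[0.6,75,4,0,0],[0.6,95,4,20,0],[0.6,95,4,42,0],[0.6,95,4,42,0],[0.6,95,4,42,0]]'; python3 -c "
from h import *
snap('wrist','w7')
o=telemetry.observe();print(o['tool_pos'],o['tool_rot'],o['time'])
p=cv2.imread('pics/w7.png').astype(int);m=((p[:,:,0]>1.6*p[:,:,2])&(p[:,:,0]>100)).astype(np.uint8)
n,l,s,c=cv2.connectedComponentsWithStats(m)
for i in range(1,n):
  if s[i,4]>200: print(s[i],c[i],pix('w7',*c[i],.11),pix('w7',*c[i]))
"
```

```text
time: 17.15
tool_pos: [0.5943, 0.3505, 0.3381]
tool_rot: [-3.139, 0.002, 1.569]
contact_force: [-0.3, 0.4, 0.9]
opening: 0.0737
grip_force: 0.0
[0.59481825 0.35011638 0.33983188] [-3.14148945e+00  2.39809324e-04  1.56854035e+00] 17.2
[ 186   41   67   71 2744] [218.88629738  75.83782799] [0.57271781 0.43877938 0.11      ] [ 5.60129703e-01  4.42102761e-01 -3.73293070e-04]
[  0 168  34  56 985] [ 16.96243655 198.71979695] [0.43013659 0.35923643 0.11      ] [ 0.34110891  0.31996692 -0.00091817]
[ 235  189   41   36 1083] [255.12373038 206.62234534] [0.59454514 0.35311603 0.11      ] [0.59453085 0.35248166 0.10834626]
```

View pics/w7.png

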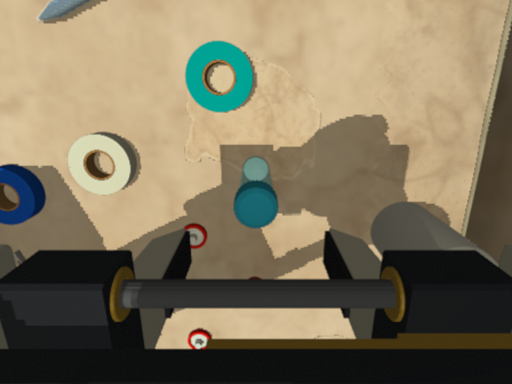

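The tube cap is centred between the fingers at (256,205).

```bash
python3 -m crank '[[0.6,1,0,30,0],[0.6,1,0,65,0],[0.6,1,0,95,0],[0.6,1,0,113,0],[0.6,1,0,113,0],[0.6,1,0,113,0]]'; python3 -m crank '[[-1,0,0,0,0],[-1,0,0,0,0],[-1,0,0,0,0],[-1,0,0,0,0],[-1,0,0,0,0],[-1,0,0,0,0],[-1,0,0,0,0],[-1,0,0,0,0],[-1,0,0,0,0],[-1,0,0,0,0],[-1,0,0,0,0]]' 15
```

```text
time: 17.7
tool_pos: [0.5954, 0.3508, 0.2275]
tool_rot: [3.141, -0.0, 1.568]
contact_force: [-0.3, -0.1, 0.6]
opening: 0.0731
grip_force: 0.0
time: 18.62
tool_pos: [0.5946, 0.3517, 0.2263]
tool_rot: [-3.142, -0.0, 1.569]
contact_force: [-0.9, 0.3, 1.2]
opening: 0.03
grip_force: 15.0
```

The opening of 30 mm suggests the pads are on the 32 mm cap's lower edge, not the 28 mm body. I'll regrip higher, squarely on the cap.

```bash
python3 -m crank '[[-0.2,0,0,0,0],[0,0,0,0,0],[0.2,0,0,0,0],[0.2,0,0,0,0],[0.2,0,0,-10,0],[0.2,0,0,-25,0],[0.2,0,0,-32,0],[0.2,0,0,-32,0],[0.2,0,0,-32,0]]'; python3 -m crank '[[-1,0,0,0,0],[-1,0,0,0,0],[-1,0,0,0,0],[-1,0,0,0,0],[-1,0,0,0,0],[-1,0,0,0,0],[-1,0,0,0,0],[-1,0,0,0,0],[-1,0,0,0,0],[-1,0,0,0,0],[-1,0,0,0,0]]' 15;  python3 -m crank '[[-1,0,0,-10,0],[-1,0,0,-30,0],[-1,0,0,-60,0],[-1,0,0,-95,0],[-1,0,0,-125,0],[-1,0,0,-140,0],[-1,0,0,-140,0],[-1,0,0,-140,0]]'; python3 -c "
from h import *
snap('scene','s1');snap('wrist','w8')
a=cv2.imread('pics/s1.png')[60:260,150:400];b=cv2.imread('pics/w8.png')
cv2.imwrite('pics/s1b.png',np.hstack([cv2.resize(a,(400,320)),cv2.resize(b,(400,320))]))"
```

```text
time: 19.37
tool_pos: [0.5947, 0.3516, 0.259]
tool_rot: [3.14, -0.001, 1.569]
contact_force: [-1.7, 0.3, 0.5]
opening: 0.0554
grip_force: 0.0
time: 20.28
tool_pos: [0.5946, 0.3516, 0.2582]
tool_rot: [3.142, -0.0, 1.569]
contact_force: [0.5, 0.1, -0.1]
opening: 0.0309
grip_force: 15.0
time: 20.95
tool_pos: [0.5945, 0.3515, 0.3995]
tool_rot: [3.139, -0.001, 1.569]
contact_force: [-0.5, -0.5, -2.4]
opening: 0.0311
grip_force: 15.0
```

View pics/s1b.png

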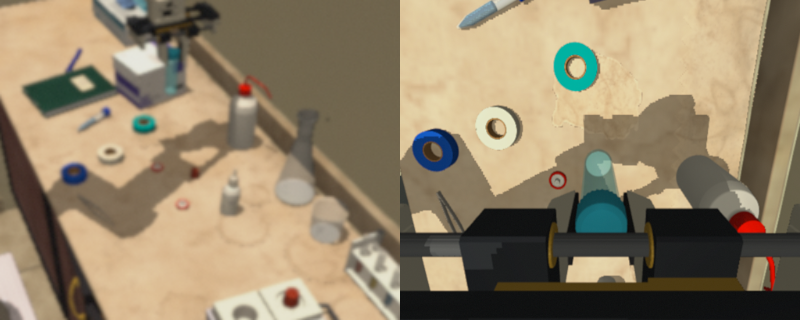

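The tube hangs upright from the cap, and the stopper stands upright in its recess. I'll carry the tube to its well.

```bash
python3 -m crank '[[-1,-15,-3,-10,0],[-1,-50,-10,-20,0],[-1,-90,-18,-20,0],[-1,-131,-27,-20,0],[-1,-172,-36,-20,0],[-1,-213,-45,-20,0],[-1,-254,-54,-20,0],[-1,-295,-63,-20,0],[-1,-336,-72,-20,0],[-1,-377,-81,-20,0],[-1,-418,-90,-20,0],[-1,-458,-98,-20,0]]' >/dev/null; python3 -m crank '[[-1,-40,-9,0,0],[-1,-75,-15,0,0],[-1,-95,-18,0,0],[-1,-102,-18,0,0],[-1,-102,-18,25,0],[-1,-102,-18,50,0],[-1,-102,-18,75,0],[-1,-102,-18,85,0],[-1,-102,-18,85,0],[-1,-102,-18,85,0]]';python3 -c "
from h import *
snap('wrist','w9');snap('top','t2')
a=cv2.imread('pics/t2.png')[140:220,330:420];b=cv2.imread('pics/w9.png')
cv2.imwrite('pics/w9b.png',np.hstack([cv2.resize(a,(380,340)),cv2.resize(b,(420,340))]))"
```

```text
time: 22.88
tool_pos: [0.4782, -0.2062, 0.3331]
tool_rot: [-3.141, -0.001, 1.57]
contact_force: [0.5, -1.3, 1.7]
opening: 0.0308
grip_force: 15.0
```

View pics/w9b.png

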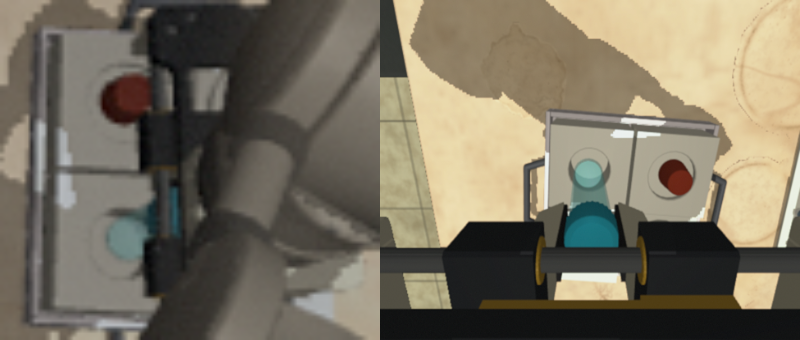

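```bash
python3 -c "
from h import *
cv2.imwrite('pics/w9c.png',cv2.resize(cv2.imread('pics/w9.png')[120:320,180:390],None,fx=2.9,fy=2.9,interpolation=cv2.INTER_CUBIC))
print(telemetry.observe()['tool_pos'])"
```

```text
[ 0.47849672 -0.20653694  0.33445935]
```

View pics/w9c.png

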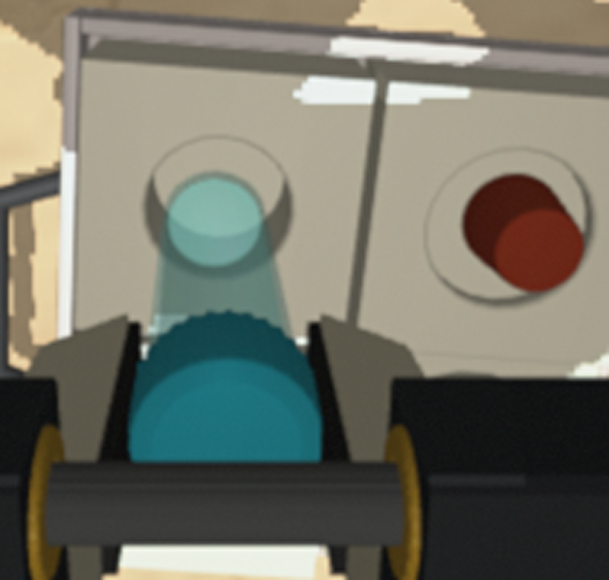

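The tube bottom is at (215,220) and the well rim at (218,205). The stopper is inside its recess.

```bash
python3 -c "
from h import *
f=lambda x,y,z:pix('w9',180+(x+.5)/2.9-.5,120+(y+.5)/2.9-.5,z).round(4)
print(f(215,220,.075),f(218,206,.051),'stop',f(512,222,.044),f(509,226,.051))"
```

```text
[ 0.4777 -0.2051  0.075 ] [ 0.4784 -0.2089  0.051 ] stop [ 0.5686 -0.2165  0.044 ] [ 0.5655 -0.2154  0.051 ]
```

```bash
python3 -m crank '[[-1,-3.5,0.5,0,0],[-1,-3.5,0.5,15,0],[-1,-3.5,0.5,30,0],[-1,-3.5,0.5,45,0],[-1,-3.5,0.5,53,0],[-1,-3.5,0.5,58,0],[-1,-3.5,0.5,60,0],[-1,-3.5,0.5,61,0],[-1,-3.5,0.5,62,0],[-1,-3.5,0.5,62.5,0],[-1,-3.5,0.5,62.5,0],[-1,-3.5,0.5,62.5,0]]'; python3 -m crank '[[-0.25,0,0,0,0],[-0.2,0,0,0,0],[-0.1,0,0,0,0],[0,0,0,0,0],[0.1,0,0,0,0],[0.1,0,0,0,0],[0.1,0,0,-10,0],[0.1,0,0,-40,0],[0.1,0,0,-80,0],[0.1,0,0,-120,0],[0.1,0,0,-120,0]]'
```

```text
time: 23.98
tool_pos: [0.4785, -0.2102, 0.2711]
tool_rot: [3.141, 0.0, 1.569]
contact_force: [0.6, -0.9, 0.4]
opening: 0.031
grip_force: 15.0
time: 24.9
tool_pos: [0.4795, -0.2107, 0.3993]
tool_rot: [3.129, 0.008, 1.569]
contact_force: [1.6, -0.8, 1.1]
opening: 0.0504
grip_force: 0.0
```

```bash
python3 -m crank '[[0.6,20,9,0,0],[0.6,58,24,0,0],[0.6,96,40,0,0],[0.6,134,56,0,0],[0.6,172,72,0,0],[0.6,210,88,0,0],[0.6,248,104,0,0],[0.6,280,118,0,0],[0.6,293,123,20,0],[0.6,293,123,30,0],[0.6,293,123,30,0],[0.6,293,123,30,0]]';python3 -c "
from h import *
snap('wrist','wa');print(telemetry.observe()['tool_pos'])
cv2.imwrite('pics/wab.png',cv2.resize(cv2.imread('pics/wa.png'),(800,600)))"
```

```text
time: 25.9
tool_pos: [0.6016, 0.0818, 0.3604]
tool_rot: [-3.14, 0.0, 1.569]
contact_force: [-0.4, -0.4, 0.3]
opening: 0.0734
grip_force: 0.0
[0.60183108 0.08147367 0.36129172]
```

View pics/wab.png

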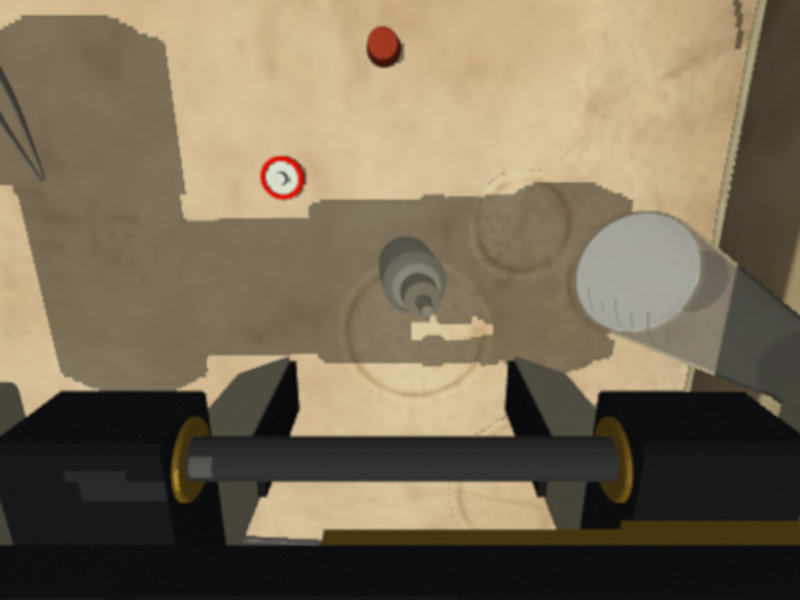

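The bottle's nozzle tip is at (427,309) and the shoulder centre at about (414,281). A beaker stands to the right at (640,270).

```bash
python3 -c "
from h import *
f=lambda x,y:('wa',(x+.5)/1.5625-.5,(y+.5)/1.5625-.5)
T=lambda x,y:('top0',125+(x+.5)/5.3-.5,140+(y+.5)/5.3-.5)
print(pix(*f(427,309),.113),pix(*f(414,281),.074),tri(f(427,309),T(643,22)),tri(f(414,281),T(648,55)))
for q in [(427,309),(580,270),(640,230),(640,320)]: print(pix(*f(*q)))"
```

```text
[0.61558077 0.0845962  0.113     ] [0.61020413 0.08740939 0.074     ] [0.61396697 0.08313536 0.10553437] [0.60928318 0.08208562 0.05198159]
[0.61567346 0.08397526 0.11122708]
[0.72362155 0.07755255 0.01419856]
[0.75068631 0.10821278 0.03392202]
[0.73688295 0.06540016 0.07786785]
```

```bash
python3 -c "
from h import *
f=lambda x,y:('wa',(x+.5)/1.5625-.5,(y+.5)/1.5625-.5)
T=lambda x,y:('top0',125+(x+.5)/5.3-.5,140+(y+.5)/5.3-.5)
print('top base near',pix(*T(650,115),0),'wa base +y',pix(*f(405,237),0),'wa base -x',pix(*f(378,262),0))"
```

```text
top base near [0.58722455 0.08347936 0.        ] wa base +y [0.60565863 0.09766781 0.        ] wa base -x [0.58671973 0.08000792 0.        ]
```

Run:
```python
from h import *
from scipy.optimize import least_squares
for f in('wa','top0'):
    s=np.load(f+'.npz');R=cv2.Rodrigues(s['r'])[0];h,w=s['d'].shape;v,u=np.mgrid[:h,:w]
    C=np.linalg.inv(s['K'])@np.stack([u.ravel(),v.ravel(),np.ones(h*w)])*s['d'].ravel()
    P=(R.T@(C-s['t'].reshape(3,1))).T
    for lo,hi,r in((.012,.06,.019),(.06,.085,None),(.085,.1,None),(.1,.12,None)):
        Q=P[(abs(P[:,0]-.607)<.035)&(abs(P[:,1]-.083)<.035)&(P[:,2]>lo)&(P[:,2]<hi)]
        print(f,lo,len(Q),Q.mean(0).round(4) if len(Q) else '', end=' ')
        if r and len(Q)>5: print(least_squares(lambda c:np.hypot(Q[:,0]-c[0],Q[:,1]-c[1])-r,[.607,.083],loss='soft_l1',f_scale=.002).x)
        else: print(Q[:,:2].min(0),Q[:,:2].max(0)) if len(Q) else print()
```

```text
wa 0.012 461 [0.6052 0.0937 0.0435] [0.60905618 0.08077634]
wa 0.06 713 [0.6076 0.0876 0.0673] [0.59240971 0.06481886] [0.62722506 0.09904518]
wa 0.085 360 [0.6124 0.0848 0.0922] [0.60344198 0.07305306] [0.62246149 0.09178528]
wa 0.1 95 [0.6145 0.0839 0.108 ] [0.61056731 0.0799991 ] [0.61793669 0.08654628]
top0 0.012 72 [0.5933 0.0806 0.0405] [0.60655697 0.08238193]
top0 0.06 98 [0.6022 0.0822 0.068 ] [0.591016   0.06653865] [0.62452634 0.10092033]
top0 0.085 39 [0.6066 0.0833 0.0931] [0.59936508 0.07406255] [0.61725935 0.09214539]
top0 0.1 11 [0.6095 0.0841 0.109 ] [0.60629659 0.08127357] [0.612607   0.08653728]
```

```bash
python3 -m crank '[[1,1,6,0,0],[1,1,6,20,0],[1,1,6,50,0],[1,1,6,80,0],[1,1,6,110,0],[1,1,6,125,0],[1,1,6,131,0],[1,1,6,131,0],[1,1,6,131,0]]'; python3 -m crank '[[0,0,0,0,0],[0,0,0,0,0],[-1,0,0,0,0],[-1,0,0,0,0],[-1,0,0,0,0],[-1,0,0,0,0],[-1,0,0,0,0],[-1,0,0,0,0],[-1,0,0,0,0],[-1,0,0,0,0],[-1,0,0,0,0]]' 15; python3 -m crank '[[-1,0,0,0,0],[-1,0,0,0,0]]'
```

```text
time: 26.7
tool_pos: [0.6087, 0.083, 0.2311]
tool_rot: [3.139, -0.0, 1.568]
contact_force: [-0.9, -0.7, 0.9]
opening: 0.092
grip_force: 0.0
time: 27.62
tool_pos: [0.608, 0.0836, 0.2297]
tool_rot: [-3.142, -0.0, 1.569]
contact_force: [-0.5, -0.6, 0.1]
opening: 0.0363
grip_force: 15.0
time: 27.78
tool_pos: [0.608, 0.0836, 0.2297]
tool_rot: [3.142, -0.0, 1.569]
contact_force: [0.3, 0.3, -0.8]
opening: 0.0368
grip_force: 14.9
```

```bash
python3 -m crank '[[-1,0,0,-10,0],[-1,0,0,-35,0],[-1,0,0,-70,0],[-1,0,0,-110,0],[-1,0,0,-145,0],[-1,-10,-3,-170,0],[-1,-45,-15,-170,0],[-1,-83,-29,-170,0],[-1,-121,-43,-170,0],[-1,-159,-57,-170,0],[-1,-197,-71,-170,0],[-1,-235,-85,-170,0]]' >/dev/null; python3 -m crank '[[-1,-38,-14,0,0],[-1,-76,-28,0,0],[-1,-114,-42,0,0],[-1,-135,-50,0,0],[-1,-145,-51,0,0],[-1,-145,-51,30,0],[-1,-145,-51,60,0],[-1,-145,-51,85,0],[-1,-145,-51,95,0],[-1,-145,-51,95,0],[-1,-145,-51,95,0]]';python3 -c "
from h import *
snap('wrist','wc');print(telemetry.observe()['tool_pos'])
cv2.imwrite('pics/wcb.png',cv2.resize(cv2.imread('pics/wc.png'),(800,600)))"
```

```text
time: 29.7
tool_pos: [0.4719, -0.2959, 0.3055]
tool_rot: [3.141, 0.0, 1.57]
contact_force: [-0.6, -0.3, 0.7]
opening: 0.0365
grip_force: 14.9
[ 0.47201974 -0.29610008  0.30631947]
```

View pics/wcb.png

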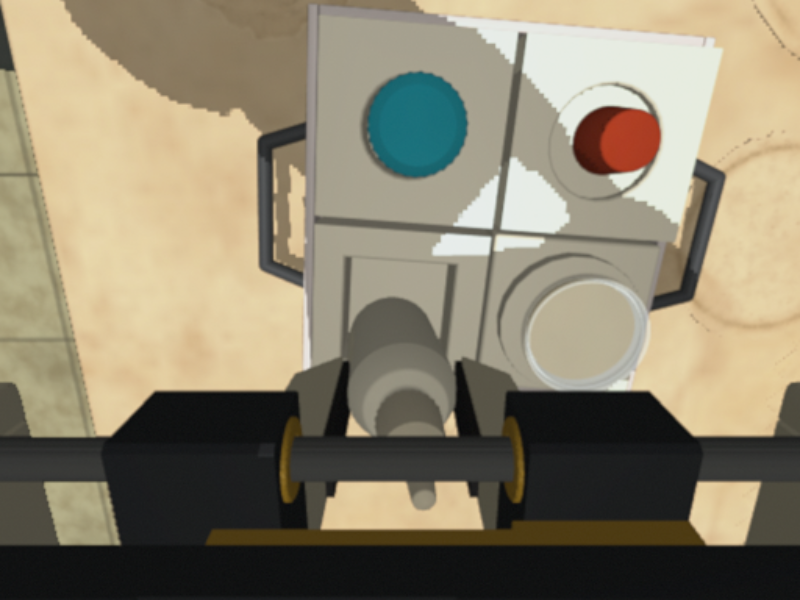

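The tube and stopper are in their places. The dish is at (586,332), and the bottle's base edge at (393,297) is above the square well, whose far edge is at (400,257).

```bash
python3 -c "
from h import *
f=lambda x,y,z:pix('wc',(x+.5)/1.5625-.5,(y+.5)/1.5625-.5,z).round(4)
print('dish',f(586,332,.066),'tube',f(416,123,.123),'stop',f(632,140,.072),'base edge',f(393,297,.076),'well edge',f(400,258,.051),'L/R',f(347,275,.051),f(455,275,.051))"
```

```text
dish [ 0.5613 -0.302   0.066 ] tube [ 0.4786 -0.21    0.123 ] stop [ 0.5682 -0.2155  0.072 ] base edge [ 0.4704 -0.2812  0.076 ] well edge [ 0.4734 -0.2695  0.051 ] L/R [ 0.4477 -0.2779  0.051 ] [ 0.5002 -0.2781  0.051 ]
```

```bash
python3 -m crank '[[-1,2,2,0,0],[-1,2,2,15,0],[-1,2,2,30,0],[-1,2,2,45,0],[-1,2,2,53,0],[-1,2,2,57,0],[-1,2,2,59,0],[-1,2,2,60,0],[-1,2,2,61,0],[-1,2,2,62,0],[-1,2,2,62,0],[-1,2,2,62,0]]'; python3 -m crank '[[-0.15,0,0,0,0],[-0.1,0,0,0,0],[0,0,0,0,0],[0.1,0,0,0,0],[0.2,0,0,0,0],[0.2,0,0,0,0],[0.2,0,0,-10,0],[0.2,0,0,-40,0],[0.2,0,0,-80,0],[0.2,0,0,-120,0],[0.2,0,0,-150,0]]'; python3 -m crank '[[0.2,40,-5,0,0],[0.2,80,-10,0,0],[0.2,120,-15,0,0],[0.2,160,-20,0,0],[0.2,200,-20,0,0],[0.2,240,-20,0,0],[0.2,240,-20,0,0],[0.2,240,-20,0,0]]';python3 -c "
from h import *
snap('top','t3');snap('scene','s3')
a=cv2.imread('pics/t3.png')[135:225,120:420];b=cv2.imread('pics/s3.png')[210:330,250:400]
cv2.imwrite('pics/t3b.png',np.vstack([cv2.resize(a,(720,216)),cv2.resize(b,(460,368)) if 0 else cv2.copyMakeBorder(cv2.resize(b,(460,368)),0,0,0,260,cv2.BORDER_CONSTANT)]))"
```

```text
time: 30.75
tool_pos: [0.4734, -0.2942, 0.243]
tool_rot: [3.141, 0.0, 1.569]
contact_force: [-0.2, 0.2, -0.2]
opening: 0.0366
grip_force: 14.9
time: 31.67
tool_pos: [0.4732, -0.294, 0.3969]
tool_rot: [3.139, 0.002, 1.569]
contact_force: [-0.1, -0.5, 0.1]
opening: 0.0553
grip_force: 0.0
time: 32.33
tool_pos: [0.4535, -0.0523, 0.3937]
tool_rot: [3.14, 0.0, 1.573]
contact_force: [0.1, -1.0, -0.7]
opening: 0.055
grip_force: 0.0
```

View pics/t3b.png

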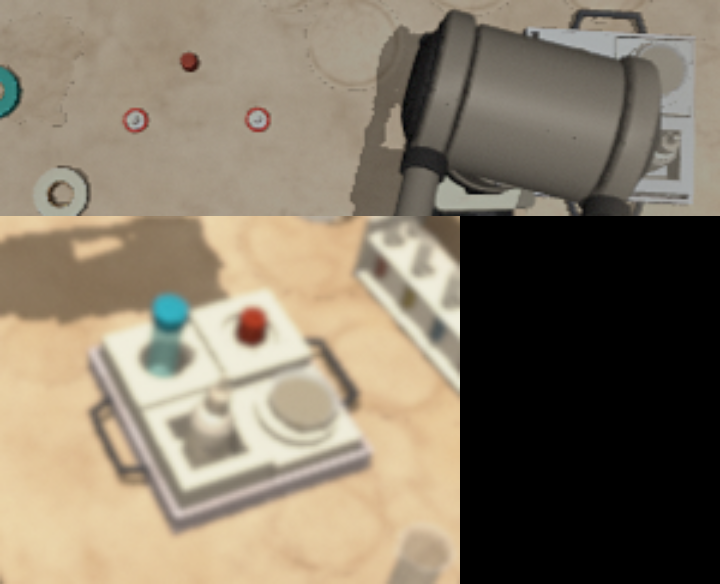

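All four things stand upright in their places, and the small stopper and tape have not moved. The dish measured within 2 mm of the pad centre. I'll hand in.

```bash
python3 -c "
from cell import ticket
print(ticket.hand_in())"
```

```text
the job is handed in; nothing more can be done
None
```

I packed the caddy and handed it in at about 32 s: tube, bottle, larger stopper and dish look upright in their places, and the tape and small stopper were not touched; no verdict came back.

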